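Unbar the chisel rack

ROBOT

A 7-joint arm with a two-finger parallel gripper is mounted at the origin on the work surface. World frame = base frame: x ahead of the robot, y to its left, z up, the work surface at z = 0. Lengths are in m, angles in rad, forces in N, time in s.
With the tool pointing down it reaches from about 0.35 to 0.775 m from the base axis. Payload 3.1 kg.
Tool frame: the origin (TCP) lies at the very end of the fingers, on their centre line; the grasp point (between the pads) lies manip.tcp_to_grasp behind it (manip.tcp_to_grasp is the distance from the TCP to the grasp point, in m); z points along the fingers, y is the line along which they close (so a half turn about z gives the same grasp; the last joint's range is limited). The gripper opens to 85 mm and grips with 20 to 120 N. Pads are 22 mm wide; open, the fingers measure 114 mm over their backs; the gripper's body (76 mm by 85 mm) begins 54 mm behind the grasp point. The pads swing forward as they close: fully open they stand 13 mm farther back than shut.
Start: joints at [-1.276, 0.311, 0.014, 1.512, -0.004, 1.319, -0.027], TCP at [0.182, 0.519, 0.231] pointing down, gripper open.
Joint ranges: [-2.7, 2.7], [-0.3, 1.91], [-1.27, 1.3], [0.12, 2.57], [-1.44, 4.58], [0.2, 2.03], [-3.05, 3.05]. Speed limits (rad/s): [2.79, 2.79, 3.14, 3.14, 3.14, 3.14, 3.14].

INTERFACE

Orientations are given as a unit quaternion [w, x, y, z].
In Python, from plant import manip gives the robot as it stands. The module is installed in compiled form; this text tells all that it offers. Calls block until the motion is done:
- manip.move_ptp(position, orientation): joint-space move of the TCP to a pose.
- manip.move_straight(position, rot=None, feed=0.15, max_force=None): straight line of the TCP; rot=None keeps the orientation; feed is the mean speed in m/s. With max_force (N) it stops when the force on the tool has changed by that much, and returns True; else False.
- manip.movej(angles): joint-space move.
- manip.open() and manip.clamp(squeeze=None): open the fingers fully, or close them until they stop; squeeze is the grip in N (None keeps the last).
- manip.pause(seconds).
- manip.ik(position, orientation): joint angles nearest the present ones, or None.
- manip.get_state(): the state.
- manip.get_image(name): name is "scene" or "top" or "wrist"; returns the picture (400x640x3 uint8, red, green, blue); there is no depth.
- manip.camera_model(name): a dict with "fx", "fy", "cx", "cy" (pixels), "camera_from_world" (4x4, takes a point from world to camera coordinates). Camera axes: x right, y up, looking along -z (the intrinsics and any distortion apply to the point x, -y, -z); pixel columns grow to the right and rows downward; lengths in m; the calibration is good to about 2 mm. A picture is of the moment at which its call begins: read the wrist's pose just before it. camera_model takes no time and is no camera call; for the wrist camera it gives the pose at the moment of the call.
A pose or a line that the arm cannot do raises manip.IKError and nothing moves.
- manip.hand_in(): hands the job in; it is judged then, once.
The state is a dict: "time": time; "joint_pos": joint angles; "qvel": joint speeds; "effort": joint torques, N m; "tool_pos": TCP position; "orientation": TCP orientation; "wrist_force": force on the tool from outside, world axes, zero at the start; "wrist_torque": the same for the moment, N m; "width": finger opening in m; "gripper_force": force on a finger pad.
Only numpy, scipy, OpenCV 4.12 (cv2) and the standard library are available. Lean on these libraries where they do the work, as an engineer would, in place of code of your own. Each camera call takes 0.05 s, during which the arm holds its last target. There are 200 camera calls.

TASK

The retaining bar lies across the tool rack in its two open brackets: lift it out and lay it flat and lengthwise along the middle of the wooden board. Then take the two flat-bladed chisels out of the rack and lay them side by side, flat and lengthwise, in the grey steel tray, leaving the round punch in its place in the rack. Set everything down gently, without dropping it, and leave the other things on the bench where they are.

Things in the scene. Friction and masses are not known exactly. Their poses are not given: they have to be found in the camera images.
- rack: Dark steel tool rack, fixed. Origin: centre of its underside, on the bench. Base 110 (x) x 214 (y) x 8 mm. Two saddle plates along y at x = -40 and +40 mm, 10 mm thick, top z = 56 mm, each with three open notches 24 mm wide, floor z = 46 mm, at y = -50, 0, +50 mm. Between the saddles the space under the tools is free down to z = 8 mm.
- bracket (a point): Slot floor of the rack's bracket at rack y = -97 mm, z = 66 mm; its twin stands at y = +97 mm. Each bracket is 14 mm thick (y), 50 mm wide (x), with a slot open to the top, 34 mm wide in x, between cheeks that reach z = 81 mm.
- bar: Plain steel bar, 212 (y) x 30 (x) x 10 mm thick, with an upright lifting tab at its middle: 50 mm long (y), 10 mm thick (x), z = 10 to 42 mm. Origin: centre of the bar's underside, z up. 0.35 to 0.6 kg. It lies loose in both bracket slots along the rack's y, underside 66 mm above the bench, just clear of the tools.
- chisel_a: One of two identical steel cold chisels, 196 mm long, 0.3 to 0.6 kg: shank 20 x 20 mm from x = -101 to +53 mm, flat blade 34 mm wide (y) from there to x = +95. Origin: shank underside, mid length (balance point within 10 mm); x to the blade, z up. Lies along the rack's x in any one of its three notch pairs, up to 6 mm off centre, underside 46 mm above the bench.
- chisel_a_mid (a point): Point inside that chisel, 10 mm above its origin: the middle of the shank's section.
- chisel_b: One of two identical steel cold chisels, 196 mm long, 0.3 to 0.6 kg: shank 20 x 20 mm from x = -101 to +53 mm, flat blade 34 mm wide (y) from there to x = +95. Origin: shank underside, mid length (balance point within 10 mm); x to the blade, z up. Lies along the rack's x in any one of its three notch pairs, up to 6 mm off centre, underside 46 mm above the bench.
- chisel_b_mid (a point): Point inside that chisel, 10 mm above its origin: the middle of the shank's section.
- punch_mid (a point): Middle of the round steel punch, 190 mm long, 20 mm diameter, tapering over its last 45 mm to an 8 mm tip; it lies in the third notch pair of the rack and stays there.
- tray: Shallow open grey steel tray, fixed to the bench, 230 (x) x 180 (y) x 28 mm high outside, walls 4 mm, inner floor at z = 4 mm. Origin: centre of its underside; its long side is x. It stands on the left or right of the rack, the board on the other side.
- board: Pale wooden board, fixed flat on the bench, 270 (x) x 100 (y) x 18 mm. Origin: centre of its underside; its long side is x; top at z = 18 mm.
- hammer: Hammer, wooden handle, 280 mm long, lying beyond the rack. Bystander.
- can: Steel can, 66 mm diameter, 100 mm tall, standing at the far right. Bystander.
- offcut: Dark steel block, 60 x 90 x 35 mm, at the far left. Bystander.
- brush: Hand brush, 190 mm long, lying between the robot and the rack. Bystander.
- file: File with pale handle, 200 mm long, lying between the robot and the rack. Bystander.
There are look-alikes about, which are no part of the job. What is shaped like the rack but pink is not meant.

How it is judged:
By the outcome, as a careful person would: the job done as asked, in the order asked, and still so for the second after the job is handed in, with the robot touching nothing.
It also fails if it takes over 72 s, if anything falls off the work surface, if the arm or the gripper's body presses on something with over 40 N, if the wrist force passes 120 N, or if a joint passes its speed limit or range.

## Working session

There is one attempt and no reset: what is moved stays moved. The work goes in short steps, each a Python script; the robot and the scene stay as the last script left them, time stands still between calls to the robot, and variables do not carry over. Pictures are saved under pics/ and viewed, at most 10 in all, crops included, and the job is handed in when it is done.

```bash
mkdir -p pics; ls; python3 - <<'E'
from plant import manip
import cv2
for n in("top","scene"):
    cv2.imwrite(f"pics/{n}0.png",manip.get_image(n)[:,:,::-1])
    m=manip.camera_model(n);print(n,m)
print(manip.tcp_to_grasp);s=manip.get_state();print(s["time"],s["tool_pos"],s["orientation"],s["width"])
E
```

```text
pics
top {'fx': 401.14081281116074, 'fy': 401.14081281116074, 'cx': 321.43445755042865, 'cy': 206.65691645320723, 'camera_from_world': array([[-8.12376410e-04, -9.99674629e-01, -2.54946452e-02,
         2.90007999e-02],
       [ 9.89378760e-01, -4.50934547e-03,  1.45290521e-01,
        -5.04862938e-01],
       [-1.45358212e-01, -2.51058299e-02,  9.89060508e-01,
        -1.17565394e+00],
       [ 0.00000000e+00,  0.00000000e+00,  0.00000000e+00,
         1.00000000e+00]])}
scene {'fx': 424.1151035423728, 'fy': 424.1151035423728, 'cx': 318.02107609428134, 'cy': 199.56966816855257, 'camera_from_world': array([[-0.71197148,  0.70214563,  0.00938822,  0.32088406],
       [-0.50392421, -0.52019572,  0.68953376,  0.18166309],
       [ 0.48903682,  0.48619742,  0.72419269, -1.67135402],
       [ 0.        ,  0.        ,  0.        ,  1.        ]])}
0.0187
0.1 [0.18153028 0.51848785 0.23033599] [-1.20056623e-04  1.67532178e-01  9.85866040e-01 -1.05158729e-03] 0.08566254455083996
```

View pics/top0.png

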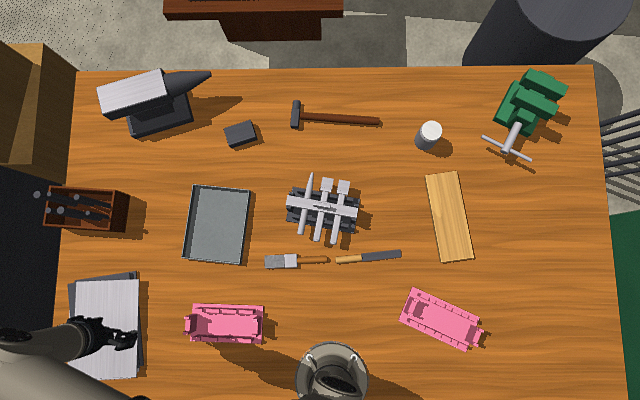

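View pics/scene0.png

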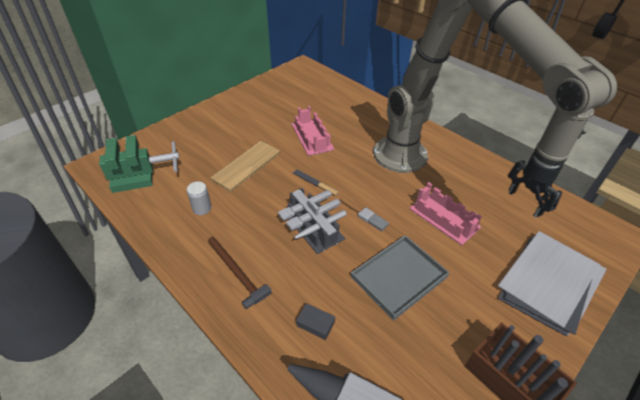

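The rack is dark steel at (322,208) in the top view. The look-alikes are the pink racks at (232,323) and (440,318), so neither is meant. The tray is at (218,224) and the board at (449,216). The bar crosses the rack at (322,207). The punch is pointed, with its tip at (310,178). The chisel blades are at (327,184) and (343,186). Next are enlarged crops.

```bash
python3 - <<'E'
import cv2,numpy as np
im=cv2.imread("pics/top0.png")
cv2.imwrite("pics/c1.png",cv2.resize(im[168:253,275:375],None,fx=7,fy=7,interpolation=cv2.INTER_CUBIC))
a=im[165:273,170:260];b=im[165:273,415:485]
cv2.imwrite("pics/c2.png",cv2.resize(np.hstack([a,b]),None,fx=5,fy=5,interpolation=cv2.INTER_CUBIC))
E
```

```text
(no output)
```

View pics/c1.png

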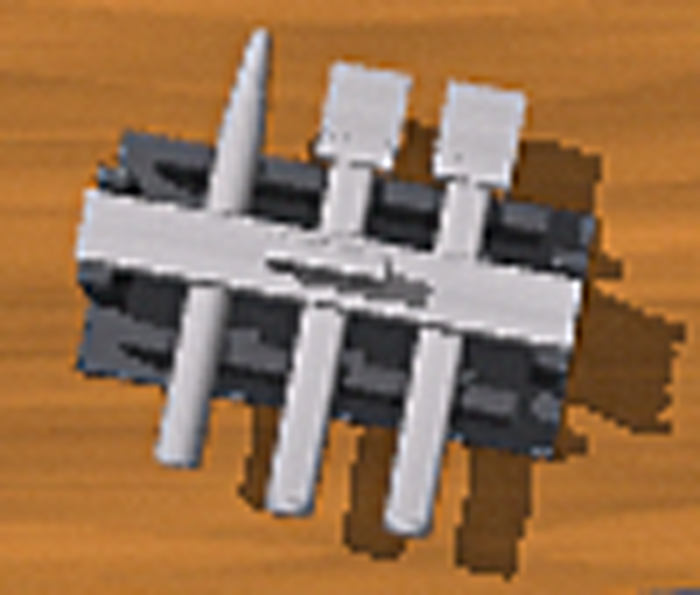

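View pics/c2.png

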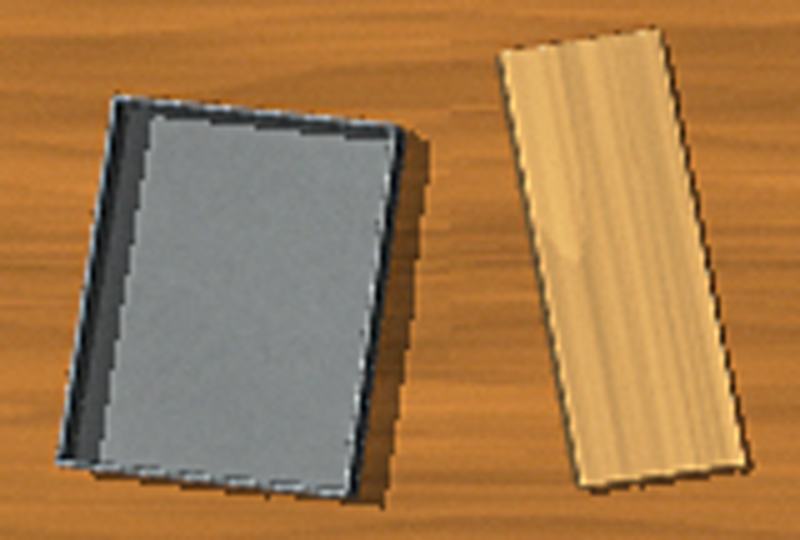

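Crop 1 has the bar's top corners at about (88,190), (582,282), (572,347) and (78,258) crop px. The chisels run from (290,508) to (372,68) and from (408,528) to (487,87). The punch is the pointed one on the left. Crop 2 gives the tray rim and board top corners.

```bash
cat > h.py <<'E'
import numpy as np
from plant import manip
def ray(name,uv,z,m=None):
    m=m or manip.camera_model(name);T=m["camera_from_world"];R=T[:3,:3]
    c=-R.T@T[:3,3];out=[]
    for u,v in np.atleast_2d(uv):
        d=R.T@np.array([(u-m["cx"])/m["fx"],-(v-m["cy"])/m["fy"],-1])
        out.append(c+d*(z-c[2])/d[2])
    return np.array(out)
def down(yaw):
    "tool pointing down, with its y (closing) axis along world angle yaw (mod pi)"
    best=None
    from scipy.spatial.transform import Rotation as Ro
    y=np.array([np.cos(yaw),np.sin(yaw),0]);z=np.array([0,0,-1.]);x=np.cross(y,z)
    q=Ro.from_matrix(np.c_[x,y,z]).as_quat();return q[[3,0,1,2]]
def rep(tag=""):
    s=manip.get_state();print(tag,"t%.1f"%s["time"],np.round(s["tool_pos"],4),"w%.4f"%s["width"],"gf%.0f"%s["gripper_force"],"F",np.round(s["wrist_force"],1))
E
python3 - <<'E'
from h import *
c1=lambda p:(np.array(p)+.5)/7-.5+[275,168]
c2=lambda p,o:(np.array(p)+.5)/5-.5+[o,165]
def rect(n,P):
    c=P.mean(0);a=(P[0]+P[1]-P[2]-P[3])/2;b=(P[0]+P[3]-P[1]-P[2])/2
    print(n,np.round(c,4),"up",np.linalg.norm(a).round(4),"left",np.linalg.norm(b).round(4),"angs",np.degrees([np.arctan2(a[1],a[0]),np.arctan2(b[1],b[0])-np.pi/2]).round(1))
rect("bar",ray("top",c1([(88,190),(582,282),(572,345),(78,256)]),.076))
rect("tray",ray("top",c2([(115,98),(402,127),(350,497),(62,462)],170),.028))
rect("board",ray("top",c2([(500,50),(660,28),(747,467),(580,488)],415-90),.018))
rect("rackbase",ray("top",c1([(125,133),(592,212),(550,455),(78,372)]),.03))
for n,e,t in(("L",(290,508),(372,68)),("R",(408,528),(487,87)),("punch",(178,462),(262,30))):
    P=ray("top",c1([e,t]),.062);d=P[1]-P[0];print(n,P.round(4)[:,:2],np.linalg.norm(d).round(4),np.degrees(np.arctan2(d[1],d[0])).round(1))
# shank narrow edges near shank/blade step
print(ray("top",c1([(350,165),(466,185)]),.066).round(4))
E
```

```text
bar [0.5016 0.0263 0.076 ] up 0.0276 left 0.2103 angs [ -8.8 -10.7]
tray [0.4564 0.3494 0.028 ] up 0.226 left 0.1784 angs [-6.  -6.5]
board [ 0.4788 -0.3589  0.018 ] up 0.2711 left 0.0999 angs [8.  7.3]
rackbase [0.4979 0.0247 0.03  ] up 0.1073 left 0.207 angs [-10.4 -10.1]
L [[0.4023 0.043 ]
 [0.59   0.0082]] 0.1909 -10.5
R [[ 0.3939 -0.0063]
 [ 0.5814 -0.0409]] 0.1907 -10.5
punch [[0.4217 0.09  ]
 [0.607  0.0553]] 0.1885 -10.6
[[ 0.5472  0.0176  0.066 ]
 [ 0.5383 -0.0315  0.066 ]]
```

Sizes agree with the drawing: bar 210x28, tray 226x178, board 271x100 and notch pitch 50. The chisels are L (middle notch) and R (right notch).

- **Finger clearance:** an open finger would land on a neighbouring tool, or on the bracket beside R.
- **L:** shallow tip grip at mid length, using the pads' swing.
- **R:** once L is gone, deep grip on the tail overhang, behind the brackets.

The bar comes first.

```bash
cat >> h.py <<'E'
def pose(p,deg):
    "the one of the two equivalent yaws needing the least joint travel"
    q0=np.array(manip.get_state()["joint_pos"]);c=[]
    for k in(0,180):
        q=down(np.radians(deg+k));j=manip.ik(p,q)
        if j is not None:
            j=np.array(j);c.append((np.abs(j-q0).max()+(10 if abs(j[6])>2.9 else 0),k,q))
    if not c: raise RuntimeError("no ik")
    return min(c,key=lambda t:t[:2])[2]
def go(p,deg): 
    q=pose(p,deg);manip.move_ptp(p,q);return q
BAR=np.array([.5016,.0263]);RA=-10.5
TRAY=np.array([.4564,.3494]);TA=-6.3
BOARD=np.array([.4788,-.3589]);BA=7.7
def ax(d): r=np.radians(d);return np.array([np.cos(r),np.sin(r)])
E
python3 - <<'E'
from h import *
import cv2
go([*BAR,.24],RA);rep("hover")
m=manip.camera_model("wrist");im=manip.get_image("wrist");cv2.imwrite("pics/w1.png",im[:,:,::-1])
np.save("w1.npy",m,allow_pickle=True)
manip.move_straight([*BAR,.13],feed=.2)
print(manip.move_straight([*BAR,.084],feed=.08,max_force=12));rep("down")
manip.clamp(60);rep("grip")
E
```

```text
hover t2.2 [0.5016 0.0282 0.2398] w0.0852 gf0 F [-0.1 -0.   0.2]
False
down t3.7 [0.502  0.0262 0.0843] w0.0855 gf0 F [-0.6  0.3  0.3]
grip t4.4 [0.502  0.0263 0.0842] w0.0084 gf60 F [-0.4  0.1  0.7]
```

View pics/w1.png

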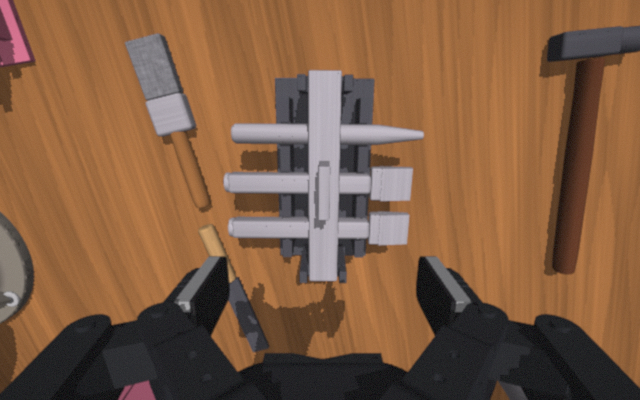

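The wrist view shows the bar upright at columns 308-340, with its tab at (323,165) to (323,219). The axes are the punch on row 133, L on row 183 (tail 226, blade end 411) and R on row 228 (tail 229, blade end 408). The tab is gripped. I'll cross-check the positions, then lift the bar and carry it.

```bash
python3 - <<'E'
from h import *
m=np.load("w1.npy",allow_pickle=True).item()
r=lambda p,z:ray("wrist",p,z,m).round(4)[:,:2]
print("bar ends",r([(325,71),(323,279)],.076),r([(325,71),(323,279)],.076).mean(0))
print("tab mid",r([(323,165),(323,219)],.108).mean(0))
for n,a in(("L",[(226,183),(411,183.5)]),("R",[(229,228),(408,229)])):
    P=r(a,.064);d=P[1]-P[0];u=d/np.linalg.norm(d);print(n,P,np.linalg.norm(d),np.degrees(np.arctan2(u[1],u[0])),"orig",P[0]+u*.101,P[1]-u*.095)
manip.move_straight([*BAR,.18],feed=.1);rep("lift")
q=go([*BOARD,.14],BA-90);rep("over")
manip.move_straight([*BOARD,.06],feed=.15)
print(manip.move_straight([*BOARD,.032],feed=.03,max_force=4));rep("set")
E
```

```text
bar ends [[ 0.5234  0.1298]
 [ 0.4845 -0.0748]] [0.50395 0.0275 ]
tab mid [0.5031  0.02815]
L [[0.4056 0.0444]
 [0.5913 0.0101]] 0.18884115017654393 -10.46495835205229 orig [0.50491998 0.02605495] [0.49788021 0.02735524]
R [[ 0.3958 -0.0037]
 [ 0.5832 -0.039 ]] 0.19069570000395925 -10.667643225741438 orig [ 0.49505447 -0.02239628] [ 0.48984184 -0.02141439]
lift t5.5 [0.5008 0.0264 0.1792] w0.0089 gf59 F [ 0.5 -0.4 -3.7]
over t6.9 [ 0.4805 -0.3565  0.1397] w0.0085 gf59 F [ 0.   0.6 -4.3]
True
set t8.3 [ 0.4787 -0.3587  0.0362] w0.0090 gf61 F [0.2 0.5 4.3]
```

```bash
python3 - <<'E'
from h import *
import cv2
manip.open();rep("open")
manip.move_straight([*BOARD,.16],feed=.2)
go([.5015,.0257,.22],RA+90);manip.pause(.3);rep("hover")
m=manip.camera_model("wrist");im=manip.get_image("wrist");cv2.imwrite("pics/w2.png",im[:,:,::-1])
np.save("w2.npy",m,allow_pickle=True)
cv2.imwrite("pics/top2.png",manip.get_image("top")[:,:,::-1])
E
```

```text
open t9.1 [ 0.4775 -0.3571  0.0344] w0.0853 gf0 F [-0.5  0.3  0.5]
hover t11.6 [0.5016 0.0249 0.22  ] w0.0854 gf0 F [ 0.   0.3 -0.3]
```

View pics/w2.png

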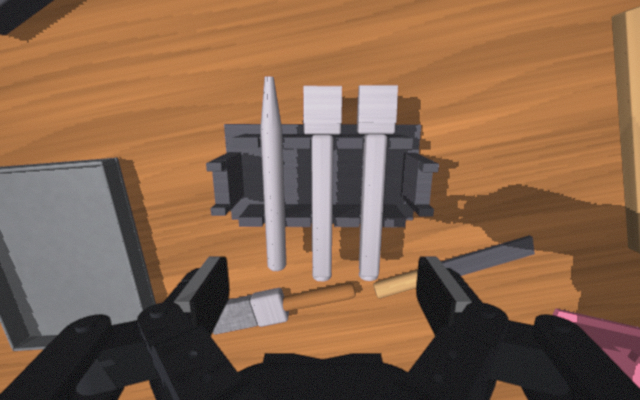

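View pics/top2.png

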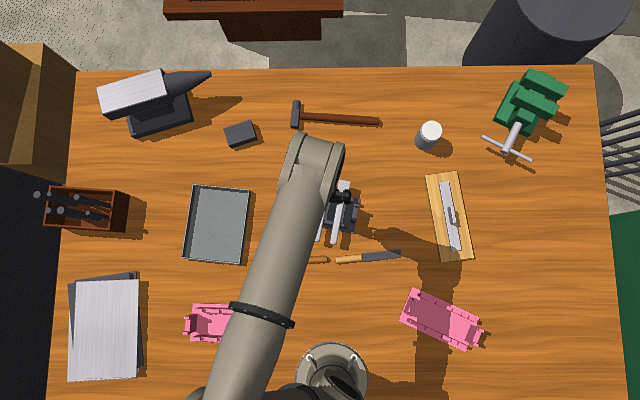

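The bar lies centred on the board at (450,215). In the wrist view L runs from (322,279) to (322,87), R from (369,278) to (378,87), and the punch is on the left. Next is L with the shallow tip grip.

```bash
python3 - <<'E'
from h import *
m=np.load("w2.npy",allow_pickle=True).item()
O={}
for n,a in(("L",[(322,278),(322.5,87)]),("R",[(369.5,278),(378,87)])):
    P=ray("wrist",a,.064,m)[:,:2];d=P[1]-P[0];u=d/np.linalg.norm(d);O[n]=(P[0]+u*.101+P[1]-u*.095)/2
    print(n,P.round(4),np.linalg.norm(d).round(4),np.degrees(np.arctan2(u[1],u[0])).round(1),O[n].round(4))
L=np.array([.5010,.0260]); n=ax(RA+90)
lat=(O["L"]-L)@n; print("lat diff",lat)
L=L+n*np.clip(lat/2,-.001,.001)
manip.move_straight([*L,.10],feed=.2)
print(manip.move_straight([*L,.061],feed=.05,max_force=8));rep("down")
manip.clamp(80);rep("grip")
f0=np.array(manip.get_state()["wrist_torque"])
print(manip.move_straight([*L,.075],feed=.03));manip.pause(.2);rep("lift");print(f0.round(2),np.round(manip.get_state()["wrist_torque"],2))
E
```

```text
L [[0.4056 0.0432]
 [0.5908 0.0081]] 0.1885 -10.7 [0.5012 0.0251]
R [[ 0.3965 -0.0057]
 [ 0.5818 -0.0399]] 0.1885 -10.5 [ 0.4921 -0.0234]
lat diff -0.0008702427839268898
False
down t13.4 [0.5012 0.0254 0.0612] w0.0854 gf0 F [ 0.5 -0.2 -0.4]
grip t14.0 [0.501  0.0255 0.0614] w0.0171 gf78 F [-1.3  0.3  5.2]
False
lift t14.8 [0.5007 0.0256 0.0748] w0.0167 gf78 F [ 0.3 -0.1 -3.6]
[-0.01  0.39 -0.  ] [ 0.01 -0.06  0.04]
```

```bash
python3 - <<'E'
from h import *
import cv2
s=manip.get_state()["tool_pos"]
manip.move_straight([s[0],s[1],.15],feed=.1);manip.pause(.3);rep("up")
a=manip.get_image("wrist");b=manip.get_image("scene")[150:300,220:420]
b=cv2.resize(b,(533,400),interpolation=cv2.INTER_CUBIC)
im=cv2.resize(np.hstack([a,b]),None,fx=.68,fy=.68)
cv2.imwrite("pics/w3.png",im[:,:,::-1])
E
```

```text
up t16.0 [0.5004 0.0255 0.1496] w0.0164 gf78 F [ 0.2 -0.6 -3. ]
```

View pics/w3.png

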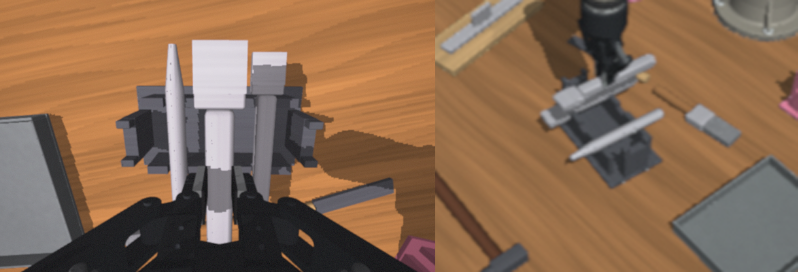

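L is held level at mid length, and R and the punch are undisturbed. On to the tray.

```bash
python3 - <<'E'
from h import *
P=TRAY+ax(TA+90)*.047+ax(TA)*.003
s=manip.get_state()
q=pose([*P,.12],TA+90)
manip.move_straight([*P,.12],rot=q,feed=.2);rep("over")
manip.move_straight([*P,.045],feed=.1);rep("low")
print(manip.move_straight([*P,.016],feed=.025,max_force=4));rep("set")
E
```

```text
over t18.1 [0.4652 0.3943 0.1203] w0.0166 gf78 F [ 0.  -0.4 -2.5]
low t19.1 [0.4653 0.396  0.0457] w0.0167 gf78 F [ 0.7  0.  -3.5]
True
set t20.0 [0.4643 0.3957 0.0195] w0.0168 gf79 F [0.2 0.2 4.9]
```

```bash
python3 - <<'E'
from h import *
manip.open();s=manip.get_state()["tool_pos"]
manip.move_straight([s[0],s[1],.14],feed=.2);rep("released")
R=np.array([.4926,-.0233])-ax(RA)*.061
go([*R,.14],RA+90)
manip.move_straight([*R,.09],feed=.2)
print(manip.move_straight([*R,.050],feed=.05,max_force=8));rep("down")
manip.clamp(120);manip.pause(.2);rep("grip")
manip.move_straight([*R,.062],feed=.02);manip.pause(.2);rep("lift");print(np.round(manip.get_state()["wrist_torque"],2))
manip.move_straight([*R,.15],feed=.08);manip.pause(.2);rep("up");print(np.round(manip.get_state()["wrist_torque"],2))
import cv2
a=manip.get_image("wrist");b=manip.get_image("scene")[150:300,220:420]
b=cv2.resize(b,(533,400),interpolation=cv2.INTER_CUBIC)
cv2.imwrite("pics/w4.png",cv2.resize(np.hstack([a,b]),None,fx=.68,fy=.68)[:,:,::-1])
E
```

```text
released t21.4 [0.4618 0.3954 0.139 ] w0.0854 gf0 F [-0.2 -1.1  0.1]
False
down t24.3 [ 0.4329 -0.0123  0.0502] w0.0857 gf0 F [-0.7 -0.5 -0.3]
grip t25.1 [ 0.4327 -0.0123  0.0506] w0.0169 gf117 F [-1.7  0.6  5.7]
lift t26.1 [ 0.4325 -0.0122  0.0619] w0.0173 gf118 F [-0.3  0.8 -4. ]
[ 0.06  0.27 -0.03]
up t27.5 [ 0.4323 -0.0123  0.1496] w0.0171 gf118 F [ 0.5 -0.9 -5. ]
[-0.01  0.21 -0.03]
```

View pics/w4.png

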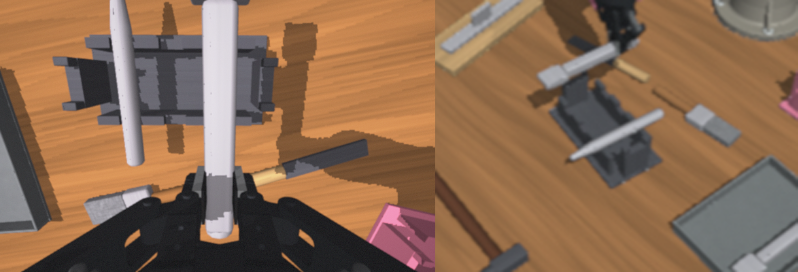

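R is held close to level by the tail, and the punch is untouched in the rack. Now the tray's other half.

```bash
python3 - <<'E'
from h import *
P=TRAY-ax(TA+90)*.025+ax(TA)*(.003-.061)
q=pose([*P,.14],TA+90)
manip.move_straight([*P,.14],rot=q,feed=.2);rep("over")
manip.move_straight([*P,.045],feed=.1);rep("low")
print(manip.move_straight([*P,.0075],feed=.02,max_force=4));rep("set")
print(np.round(manip.get_state()["wrist_torque"],2))
E
```

```text
over t29.5 [0.3965 0.3294 0.1402] w0.0168 gf118 F [ 0.7  0.  -4.5]
low t30.6 [0.3968 0.3313 0.0457] w0.0168 gf118 F [ 0.7  0.4 -4.6]
True
set t32.3 [0.3959 0.331  0.0086] w0.0170 gf119 F [-0.   0.7  8.1]
[ 0.02 -0.03  0.  ]
```

```bash
python3 - <<'E'
from h import *
import cv2
manip.open();s=manip.get_state()["tool_pos"];rep("open")
manip.move_straight([s[0],s[1],.20],feed=.15)
manip.movej([-1.276,.311,.014,1.512,-.004,1.319,-.027]);rep("home")
im=manip.get_image("top")[155:275,170:490]
cv2.imwrite("pics/end.png",cv2.resize(im,None,fx=2.5,fy=2.5,interpolation=cv2.INTER_CUBIC)[:,:,::-1])
E
```

```text
open t32.9 [0.3932 0.3297 0.0066] w0.0856 gf0 F [0.6 0.1 0.5]
home t36.1 [0.1825 0.5184 0.2305] w0.0854 gf0 F [ 0.2  0.  -0.4]
```

View pics/end.png

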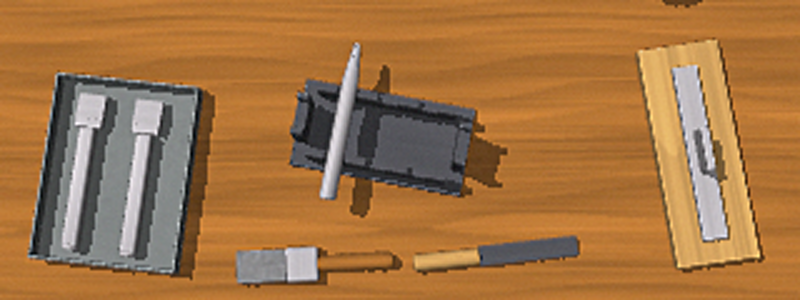

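Both chisels lie flat and lengthwise in the tray, at (85,170) and (142,178). The bar is centred along the board at (700,155), the punch is in its rack notch, and the brush and file have not moved.

```bash
python3 -c "
from plant import manip
print(manip.hand_in())"
```

```text
the job is handed in; nothing more can be done
None
```

The job is handed in at about 36 s of the 72 s allowed: the bar lies centred along the board, both chisels lie flat side by side in the tray, and the punch is still in the rack.

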